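Sort the stripped engine parts into their trays

TASK

Sort the parts of the stripped engine: lay both spark plugs in the red tray and both ball bearings in the blue tray, each flat on the tray's floor with nothing stacked or leaning on the rim, and stand the piston upright, crown up, in the yellow tray. Set every part down and let go of it, do not drop it from a height, and leave the socket and the tape measure where they stand.

Things in the scene. Friction and masses are not known exactly. Their poses are not given: they have to be found in the camera images.
- plug_white_center (a point): spark plug with a white insulator, lying on a flat of its steel hexagon. This point: middle of the hexagon, 10.5 mm above what it lies on. x runs along the plug to the insulator (12 mm diameter) and terminal, end at +45 mm; -x to the brass-coloured thread (14 mm), end at -37 mm. Take it across the hexagon: 22 mm wide in y, 16 in x, 21 high. About 55 g, balanced here.
- plug_brown_center (a point): spark plug with a dark brown insulator, lying on a flat of its steel hexagon. This point: middle of the hexagon, 10.5 mm above what it lies on. x runs along the plug to the insulator (12 mm diameter) and terminal, end at +45 mm; -x to the brass-coloured thread (14 mm), end at -37 mm. Take it across the hexagon: 22 mm wide in y, 16 in x, 21 high. About 55 g, balanced here.
- bearing_black_center (a point): ball bearing lying flat: bright steel outer ring, black seal, 47 mm outer diameter, 14 mm high. This point is its centre, 7 mm above whatever it lies on; z is its axis, its yaw means nothing. Grip it across the outside. About 100 g.
- bearing_orange_center (a point): ball bearing lying flat: bright steel outer ring, orange seal, 47 mm outer diameter, 14 mm high. This point is its centre, 7 mm above whatever it lies on; z is its axis, its yaw means nothing. Grip it across the outside. About 100 g.
- piston_center (a point): aluminium piston standing upright with its crown (closed top, beside the two ring grooves) up: 46 mm diameter, 43 mm high. This point is its centre, 21.5 mm above whatever it stands on; z points to the crown, its yaw means nothing. About 130 g. Grip it across the diameter.
- tray_red: red open tray, fixed to the bench. Outside 122 mm along its x, 130 mm along its y, 22 mm high; walls and floor 3 mm thick, so inside 116 x 124 mm. Origin at the centre of its underside on the bench; z up.
- tray_yellow: yellow open tray, fixed to the bench. Outside 122 mm along its x, 130 mm along its y, 22 mm high; walls and floor 3 mm thick, so inside 116 x 124 mm. Origin at the centre of its underside on the bench; z up.
- tray_blue: blue open tray, fixed to the bench. Outside 122 mm along its x, 130 mm along its y, 22 mm high; walls and floor 3 mm thick, so inside 116 x 124 mm. Origin at the centre of its underside on the bench; z up.
- socket_center (a point): steel wrench socket standing on the bench near the trays, 26 mm diameter, 30 mm high; this point is its centre, 15 mm up. Not to be sorted; leave it.
- tape_center (a point): green and black tape measure standing on the bench near the trays, 58 mm along its x (plus a steel tab to 42 mm at -x), 35 mm along its y, 50 mm high; this point is its centre, 25 mm up. Not to be sorted; leave it.
There are look-alikes about, which are no part of the job. Leave any orange or pink look-alike of the part that bears piston_center alone.

How it is judged (in metres and radians):
At the end, for the whole second after the job is handed in: Plugs level (8 deg) in the red tray, bearings flat (7 deg) in the blue, piston upright, crown up (7 deg), in the yellow; each centre inside its tray, above its resting height on the tray floor by at most 6.5 mm (plug), 4 mm (bearing), 4.5 mm (piston); all released and at rest (x of plug_white_center in the frame of tray_red between -0.058 and 0.058 m and y of plug_white_center in the frame of tray_red between -0.062 and 0.062 m and z of plug_white_center in the frame of tray_red between 0 and 0.02 m and angle between plug_white_center's own x axis and vertical between 1.42 and 1.72 rad and linear speed of each of plug_white, plug_brown, bearing_black, bearing_orange, piston below 0.02 m/s and angular speed of each of plug_white, plug_brown, bearing_black, bearing_orange, piston below 0.3 rad/s and x of plug_brown_center in the frame of tray_red between -0.058 and 0.058 m and y of plug_brown_center in the frame of tray_red between -0.062 and 0.062 m and z of plug_brown_center in the frame of tray_red between 0 and 0.02 m and angle between plug_brown_center's own x axis and vertical between 1.42 and 1.72 rad and x of bearing_black_center in the frame of tray_blue between -0.058 and 0.058 m and y of bearing_black_center in the frame of tray_blue between -0.062 and 0.062 m and z of bearing_black_center in the frame of tray_blue between 0 and 0.014 m and (angle between bearing_black_center's own z axis and vertical below 0.12 rad or angle between bearing_black_center's own z axis and vertical above 3.02 rad) and x of bearing_orange_center in the frame of tray_blue between -0.058 and 0.058 m and y of bearing_orange_center in the frame of tray_blue between -0.062 and 0.062 m and z of bearing_orange_center in the frame of tray_blue between 0 and 0.014 m and (angle between bearing_orange_center's own z axis and vertical below 0.12 rad or angle between bearing_orange_center's own z axis and vertical above 3.02 rad) and x of piston_center in the frame of tray_yellow between -0.058 and 0.058 m and y of piston_center in the frame of tray_yellow between -0.062 and 0.062 m and z of piston_center in the frame of tray_yellow between 0 and 0.029 m and angle between piston_center's own z axis and vertical below 0.12 rad); the robot touches nothing.
It fails at once if a part falls or is flung: it moves faster than 0.8 m/s with its centre less than 50 mm above the bench ((linear speed of plug_white above 0.8 m/s and height (world z) of plug_white_center below 0.05 m) or (linear speed of plug_brown above 0.8 m/s and height (world z) of plug_brown_center below 0.05 m) or (linear speed of bearing_black above 0.8 m/s and height (world z) of bearing_black_center below 0.05 m) or (linear speed of bearing_orange above 0.8 m/s and height (world z) of bearing_orange_center below 0.05 m) or (linear speed of piston above 0.8 m/s and height (world z) of piston_center below 0.05 m)).
It fails at once if the socket or the tape measure is moved more than 25 mm from its starting place (distance of any of socket_center, tape_center from where it was at the start of the episode above 0.025 m).
It also fails if it takes over 104 s, if anything falls off the work surface, if the arm or the gripper's body presses on something with over 40 N, if the wrist force passes 120 N, or if a joint passes its speed limit or range.

ROBOT

A 7-joint arm with a two-finger parallel gripper is mounted at the origin on the work surface. World frame = base frame: x ahead of the robot, y to its left, z up, the work surface at z = 0. Lengths are in mm, angles in rad, forces in N, time in s.
With the tool pointing down it reaches from about 400 to 850 mm from the base axis. Payload 4.5 kg.
Tool frame: the origin (TCP) lies at the centre of the arm's flange, where the gripper is bolted on; the fingertips stand 173 mm ahead of it and the grasp point (between the pads) lies 155 mm ahead of it; z points along the fingers, y is the line along which they close (so a half turn about z gives the same grasp; the last joint's range is limited). The gripper opens to 85 mm and grips with 20 to 120 N. Pads are 22 mm wide; open, the fingers measure 114 mm over their backs; the gripper's body (76 mm by 85 mm) begins 54 mm behind the grasp point. The pads swing forward as they close: fully open they stand 13 mm farther back than shut.
Start: joints at [1.199, 0.689, -0.195, 1.565, 0.157, 0.902, -0.215], TCP at [246.745, -574.243, 404.717] pointing down, gripper open.
Joint ranges: [-3.01, 3.01], [-0.46, 2.08], [-1.47, 1.51], [0.13, 2.56], [-1, 4.14], [0.04, 2.09], [-2.66, 2.66]. Speed limits (rad/s): [2.57, 2.57, 3.14, 3.14, 3.14, 3.14, 3.14].

INTERFACE

Orientations are given as a unit quaternion [w, x, y, z].
In Python, from workcell import manip, imaging, ticket, models gives the robot as it stands. The module is installed in compiled form; this text tells all that it offers.
- The arm moves only by the tool step_arm, never from a script. Its argument "commands" is a list of rows, each a list of 7 numbers: the shift along the tool's x, y, z in m, then the turn, a rotation vector about the tool's x, y, z in rad, then the finger opening in m, from 0 to 0.0854. In form: [[dx, dy, dz, rx, ry, rz, grip], ...]. A call has 1 to 5 rows; each row shifts and turns the commanded pose from where the row before left it, along the tool's axes as they then stand; what a row does not reach is not made up. A row lasts 1/8 s, in which the tool goes at most 62.5 mm and 10.7 degrees, less where a joint would pass 70% of its speed; a pose out of reach is approached as far as the arm can. A call is refused whole if a number of a shift passes 0.0625 or a number of a turn 0.188, either way. A call with a gripper value outside its range is refused whole. The fingers move at their own pace and stop on an object; "force" is the grip in N (left out, the last holds). Time passes only in rows, so rows that do not move let the fingers close. It gives the time, the measured TCP pose, the force, the opening and the grip force at its end, in the units of the state.
- manip.observe(): the state, without advancing time (a new reading comes with each control period).
- imaging.capture(name): name is "side" or "top" or "wrist"; returns a dict with "img" (420x560x3 uint8, red, green, blue), "range_z" (420x560 float32, mm along the optical axis (not along the pixel's ray), 0 where there is no reading), "intrinsics" (3x3 intrinsics, pixels), "extrinsics" (4x4, takes a point from world to camera coordinates). Camera axes: x right, y down, z forward; pixel columns grow to the right and rows downward; lengths in mm; the calibration is good to about 2 mm. A picture is of the moment at which its call begins.
- ticket.finish_job(): hands the job in; it is judged then, once.
Trained networks look in a picture, given as the dict that the camera call returned (one of the last four; its "shot" number tells which), for a name from the list of things; names that differ only in an ending like _2 or _b are one class to them, and where a whole thing is asked for, a point or a joint stands for the part that bears it (a point fixed in the world has none). Each returns a list of dicts, best first, with "conf" (0 to 1); they miss things now and then, are a little off and sometimes report something else, mostly with a low value. They report only what shows in the picture. A call takes as long as a camera call. They do not tell look-alikes from the thing itself.
- models.recognise(picture, label): "box" ([left, top, right, bottom] in pixels, round what is visible of it).
- models.outline_of(picture, label): "pixels" (420x560 bool, what is visible of it) and "box" ([left, top, right, bottom] in pixels, round what is visible of it).
- models.landmark_of(picture, label): "centre" ([column, row] in pixels: a listed point, or the origin of a listed thing).
The state is a dict: "t": time; "joint_pos": joint angles; "joint_vel": joint speeds; "joint_efforts": joint torques, N m; "tcp_pos": TCP position; "orientation": TCP orientation; "wrist_force": force on the tool from outside, world axes, zero at the start; "wrist_torque": the same for the moment, N m; "opening": finger opening in mm; "gripper_force": force on a finger pad.
Only numpy, scipy, OpenCV 4.12 (cv2) and the standard library are available. Lean on these libraries where they do the work, as an engineer would, in place of code of your own. Each camera call takes 0.05 s, during which the arm holds its last target. There are 200 camera calls.

## Working session

There is one attempt and no reset: what is moved stays moved. The work goes in short steps, Python scripts to look and compute and a tool call to move; the robot and the scene stay as the last step left them, time stands still between calls to the robot, and variables do not carry over. Pictures are saved under pics/ and viewed, at most 14 in all, crops included, and the job is handed in when it is done.

Besides the shell and the picture viewer there is one more tool, called after "Request:" by a JSON object that holds its "op" and its "data", one argument or row to a line. step_arm: Moves the arm, as the interface text tells. Its arguments: {"type":"object","properties":{"commands":{"type":"array","items":{"type":"array","items":{"type":"number"}}},"force":{"type":"number"}},"required":["commands"]}

```bash
mkdir -p pics
cat > h.py <<'E'
import numpy as np, cv2
from workcell import manip, imaging, ticket, models
def cap(n,save=None):
    p=imaging.capture(n)
    if save: cv2.imwrite('pics/'+save,cv2.cvtColor(p['img'],cv2.COLOR_RGB2BGR))
    return p
def world(p,uv,d):
    K=p['intrinsics'];E=p['extrinsics'];uv=np.atleast_2d(uv);d=np.atleast_1d(d)
    c=np.stack([(uv[:,0]-K[0,2])/K[0,0]*d,(uv[:,1]-K[1,2])/K[1,1]*d,d],1)
    return (c-E[:3,3])@E[:3,:3]
def onplane(p,uv,z):
    a=world(p,uv,1.)[0];b=world(p,uv,1000.)[0]
    return a+(b-a)*(z-a[2])/(b[2]-a[2])
E
cat > a.py <<'E'
from h import *
s=manip.observe();print(s['tcp_pos'],s['orientation'],s['opening'],s['t'])
Z=dict(plug_white_center=10.5,plug_brown_center=10.5,bearing_black_center=7,bearing_orange_center=7,piston_center=21.5,tray_red=3,tray_yellow=3,tray_blue=3,socket_center=15,tape_center=25)
for n in ['top','side']:
    p=cap(n,n+'0.png')
    for k,z in Z.items():
        for r in models.landmark_of(p,k)[:3]:
            print(n,k,round(r['conf'],2),np.round(r['centre']),np.round(onplane(p,r['centre'],z)))
E
python3 a.py
```

```text
[ 246.56426884 -573.92601632  403.85026442] [-9.23751363e-04  9.79476351e-01  2.01556826e-01 -2.66012339e-04] 85.60349124061086 0.0
top plug_white_center 0.63 [131. 266.] [417. 281.  10.]
top plug_brown_center 0.53 [417. 268.] [ 419. -284.   10.]
top plug_brown_center 0.36 [340. 141.] [ 672. -133.   10.]
top bearing_black_center 0.74 [338. 239.] [ 476. -129.    7.]
top bearing_orange_center 0.78 [204. 245.] [459. 138.   7.]
top piston_center 0.85 [291. 298.] [359. -36.  22.]
top piston_center 0.71 [266. 227.] [497.  15.  22.]
top piston_center 0.7 [255. 269.] [415.  36.  22.]
top tray_red 0.86 [274. 160.] [633.   1.   3.]
top tray_yellow 0.67 [140. 169.] [612. 273.   3.]
top tray_blue 0.37 [416. 272.] [ 412. -284.    3.]
top socket_center 0.56 [341. 141.] [ 672. -134.   15.]
top tape_center 0.62 [211. 159.] [630. 125.  25.]
side plug_white_center 0.6 [351. 342.] [415. 285.  10.]
side plug_brown_center 0.64 [335. 160.] [ 407. -284.   10.]
side bearing_black_center 0.5 [309. 189.] [ 471. -131.    7.]
side bearing_orange_center 0.9 [312. 272.] [463. 147.   7.]
side bearing_orange_center 0.6 [250. 162.] [ 613. -255.    7.]
side piston_center 0.8 [367. 208.] [360. -33.  22.]
side piston_center 0.65 [348. 230.] [402.  47.  22.]
side piston_center 0.57 [295. 219.] [494.  19.  22.]
side tray_red 0.56 [220. 223.] [634.  14.   3.]
side tray_yellow 0.7 [199. 333.] [611. 279.   3.]
side tray_blue 0.74 [220. 222.] [634.  12.   3.]
side tray_blue 0.58 [253. 162.] [ 606. -267.    3.]
side socket_center 0.68 [216. 181.] [ 671. -130.   15.]
side tape_center 0.69 [208. 247.] [633. 121.  25.]
```

View pics/top0.png

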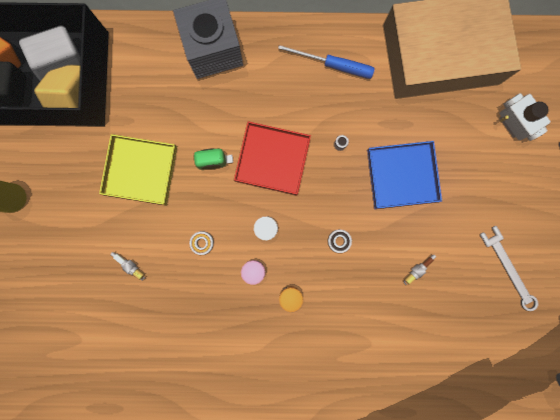

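View pics/side0.png

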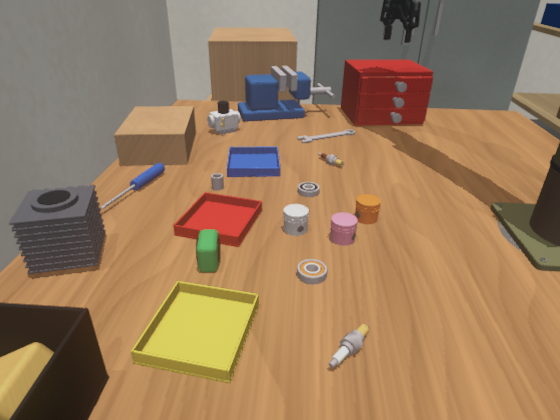

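The top view shows three piston shapes: aluminium at (266,228), pink at (253,272) and orange at (291,299). I choose the aluminium one. The plugs are at (128,266) with a white insulator and (420,269) with a brown one. The bearings are at (201,243), orange, and (340,241), black. The trays are yellow (138,170), red (272,159) and blue (404,175). The socket is at (342,142) and the tape measure at (211,158).

```bash
cat > b.py <<'E'
from h import *
p=cap('top')
im=p['img'];hsv=cv2.cvtColor(im,cv2.COLOR_RGB2HSV);D=p['range_z']
def pts(m):
    v,u=np.nonzero(m); d=D[v,u]; return world(p,np.stack([u,v],1)[d>0],d[d>0])
def near(c,r):
    m=np.zeros(D.shape,np.uint8);cv2.circle(m,c,r,1,-1);return m>0
H,S=hsv[...,0],hsv[...,1]
for n,c,hr in [('red',(272,159),((H<6)|(H>172))),('yel',(138,170),(H>22)&(H<36)),('blu',(404,175),(H>105)&(H<125))]:
    P=pts(near(c,52)&hr&(S>170)); P=P[P[:,2]>-5]
    P=P[P[:,2]<40]
    r=cv2.minAreaRect(P[:,:2].astype(np.float32)); print(n,np.round(r[0]),np.round(r[1]),round(r[2],1),len(P), np.round(np.percentile(P[:,2],[5,50,95]),1))
for n,c,r in [('pw',(128,266),28),('pb',(420,269),28),('bo',(201,243),20),('bb',(340,241),20),('pis',(266,228),20),('pink',(253,272),19),('or',(291,299),19),('sock',(342,142),14)]:
    P=pts(near(c,r)); base=np.median(P[:,2]); P=P[P[:,2]>5] 
    if len(P)<5: print(n,'few',base);continue
    mr=cv2.minAreaRect(P[:,:2].astype(np.float32)); w=np.linalg.eigh(np.cov(P[:,:2].T))[1][:,1]
    top=P[P[:,2]>P[:,2].max()-4]
    print(n,len(P),'med',np.round(np.median(P,0),1),'rect',np.round(mr[0],1),np.round(mr[1],1),'axis',round(np.degrees(np.arctan2(w[1],w[0])),1),'top',np.round(top.mean(0),1))
a=[cv2.resize(im[y-30:y+30,x-30:x+30],(260,260),interpolation=cv2.INTER_CUBIC) for x,y in [(266,238),(128,266),(420,269)]]
cv2.imwrite('pics/crop.png',cv2.cvtColor(np.hstack(a),cv2.COLOR_RGB2BGR))
E
python3 b.py
```

```text
red [638.   4.] [129. 127.] 77.9 3591 [ 0.6  3.3 21.6]
yel [634. 332.] [42.  0.] 170.1 2 [11.3 14.6 17.9]Traceback (most recent call last):
  File "b.py", line 12, in <module>
    r=cv2.minAreaRect(P[:,:2].astype(np.float32)); print(n,np.round(r[0]),np.round(r[1]),round(r[2],1),len(P), np.round(np.percentile(P[:,2],[5,50,95]),1))
                                                                                                                        ~~~~~~~~~~~~~^^^^^^^^^^^^^^^^^^
    return _quantile_unchecked(
        a, q, axis, out, overwrite_input, method, keepdims, weights)
    return _ureduce(a,
                    func=_quantile_ureduce_func,
    ...<5 lines>...
                    overwrite_input=overwrite_input,
                    method=method)
    r = func(a, **kwargs)
    result = _quantile(arr,
                       quantiles=q,
    ...<2 lines>...
                       out=out,
                       weights=wgt)
    slices_having_nans = np.isnan(arr[-1, ...])
                                  ~~~^^^^^^^^^
IndexError: index -1 is out of bounds for axis 0 with size 0
```

```bash
sed -i "s/(H>22)&(H<36)/((H>=22)\&(H<42)\&(S>120))/; s/(H>105)&(H<125)/(H>100)\&(H<130)/; s/&(S>170)/\&(S>120)/" b.py
sed -i "s/^    P=P\[P\[:,2\]<40\]/    P=P[P[:,2]<40]; print(hsv[c[1],c[0]],D[c[1],c[0]],len(P))\n    if len(P)<50: continue/" b.py; python3 b.py
```

```text
[  2 175 214] 865.01215 3910
red [638.   3.] [130. 128.] 78.0 3910 [ 0.6  3.3 21.4]
[ 31 152 221] 864.2648 4156
yel [612. 275.] [136. 127.] 81.3 4156 [ 0.4  3.1 21.1]
[110 165 216] 866.91943 3720
blu [ 605. -259.] [121. 130.] 6.8 3720 [ 0.9  3.5 21.5]
pw 316 med [415.3 282.8  16. ] rect [417.4 288. ] [80.4 23.3] axis 53.2 top [414.5 283.7  20.8]
pb 326 med [ 416.  -283.4   16.4] rect [ 417.3 -288.1] [24.  81.1] axis 133.5 top [ 412.7 -284.7   22.6]
bo 382 med [463.6 143.3  13.4] rect [463.7 143.7] [43.4 45.4] axis 90.2 top [464.9 142.1  15.1]
bb 375 med [ 471.1 -129.9   13.6] rect [ 468.8 -131.7] [51.  45.7] axis 85.8 top [ 471.6 -130.6   15.2]
pis 431 med [494.   16.   42.3] rect [493.6  16.3] [43.4 44.6] axis 77.7 top [493.8  16.3  43.7]
pink 459 med [410.2  39.1  42.3] rect [409.4  38.5] [44.  43.8] axis 148.8 top [410.   40.7  45.5]
or 480 med [360.7 -33.4  42.3] rect [360.  -34.4] [43.7 44. ] axis -164.6 top [359.9 -33.4  43.5]
sock 168 med [ 665.9 -131.2   23.7] rect [ 667.2 -131.3] [25.2 24.3] axis 148.5 top [ 667.4 -131.7   30.4]
```

View pics/crop.png

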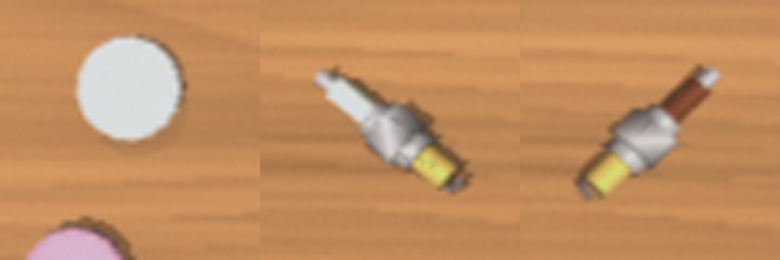

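The crops show a flat pale aluminium crown facing up at (266,228), next to the pink look-alike. The white plug's insulator points up-left (yaw about 53°) and the brown plug's up-right (yaw about -46.5°). First I go to the brown plug.

Request:
{"op": "step_arm", "data": {
  "commands": [
    [0.0336,-0.0249,0.0155,0,0,0,0.085],
    [0.0336,-0.0249,0.0155,0,0,0,0.085],
    [0.0336,-0.0249,0.0155,0,0,0,0.085],
    [0.0336,-0.0249,0.0155,0,0,0,0.085],
    [0.0336,-0.0249,0.0155,0,0,0,0.085]
  ]
}}

```text
t: 1.82
tcp_pos: [352.7, -392.5, 327.0]
orientation: [0.0, 0.98, 0.201, 0.0]
wrist_force: [0.6, 0.2, -0.4]
opening: 84.8
gripper_force: 0.0
```

Request:
{"op": "step_arm", "data": {
  "commands": [
    [0.0336,-0.0249,0.0155,0,0,0,0.085],
    [0.0336,-0.0249,0.0155,0,0,0,0.085],
    [0.0336,-0.0249,0.0155,0,0,0,0.085],
    [0,0,0.005,0,0,0.174,0.06],
    [0,0,0.005,0,0,0.174,0.06]
  ]
}}

```text
t: 2.45
tcp_pos: [415.8, -284.5, 270.5]
orientation: [-0.0, 1.0, 0.027, 0.0]
wrist_force: [-0.4, 0.1, 0.3]
opening: 59.7
gripper_force: 0.0
```

Request:
{"op": "step_arm", "data": {
  "commands": [
    [0,0,0.005,0,0,0.174,0.06],
    [0,0,0.005,0,0,0.174,0.06],
    [0,0,0.005,0,0,0.174,0.06],
    [0,0,0.005,0,0,0.174,0.06],
    [0,0,0.005,0,0,0.174,0.06]
  ]
}}

```text
t: 3.08
tcp_pos: [415.5, -285.2, 245.7]
orientation: [-0.0, 0.918, -0.397, 0.0]
wrist_force: [0.5, -0.4, 0.4]
opening: 59.9
gripper_force: 0.0
```

```bash
cat >> h.py <<'E'
from scipy.spatial.transform import Rotation as R
def go(x,y,z,yaw):
    s=manip.observe();q=s['orientation'];M=R.from_quat([q[1],q[2],q[3],q[0]]).as_matrix()
    cur=np.degrees(np.arctan2(M[1,0],M[0,0]))
    d=M.T@(np.array([x,y,z])-s['tcp_pos']); t=(cur-yaw+90)%180-90
    print('t',round(s['t'],2),'tcp',np.round(s['tcp_pos'],1),'yaw',round(cur,1),'tilt',np.round(M[:2,2],3),'shift',np.round(d,1),'rz',round(np.radians(t),3),'open',round(s['opening'],1),'gf',round(float(s['gripper_force']),1),'F',np.round(s['wrist_force'],1),'j7',round(s['joint_pos'][6],2))
E
cat > w.py <<'E'
import sys
from h import *
# wrist look: height blob nearest given x,y
def wl(x,y,zmin=5,r=60,save=None):
    p=cap('wrist',save);D=p['range_z'];v,u=np.nonzero(D>0)
    P=world(p,np.stack([u,v],1),D[v,u]);m=(np.hypot(P[:,0]-x,P[:,1]-y)<r)&(P[:,2]>zmin)&(P[:,2]<60);P=P[m]
    if len(P)<20: print('few',len(P));return
    mr=cv2.minAreaRect(P[:,:2].astype(np.float32)); w=np.linalg.eigh(np.cov(P[:,:2].T))[1][:,1]
    T=P[P[:,2]>np.percentile(P[:,2],99)-3]
    print(len(P),'rect',np.round(mr[0],1),np.round(mr[1],1),'axis',round(np.degrees(np.arctan2(w[1],w[0])),1),'top',np.round(T.mean(0),1))
E
python3 - <<'E'
from h import *; from w import wl
go(414.6,-285.2,176,-46.5); wl(414.6,-285.2,save='w1.png')
E
```

```text
t 3.08 tcp [ 415.5 -285.2  245.7] yaw -46.8 tilt [ 0.001 -0.   ] shift [-0.6  0.7 69.7] rz -0.006 open 59.9 gf 0.0 F [ 0.5 -0.4  0.4] j7 -1.49
3605 rect [ 417.6 -287.8] [24.  82.5] axis 133.6 top [ 414.1 -284.5   20.8]
```

View pics/w1.png

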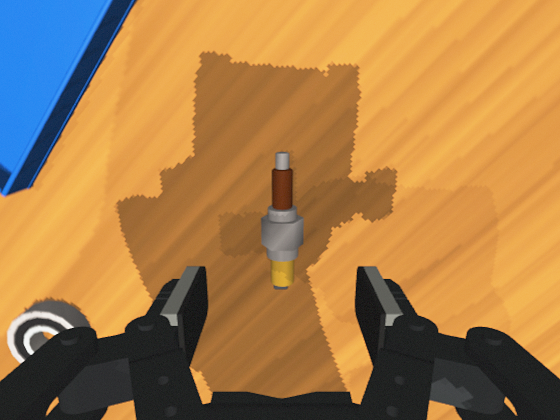

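The wrist view shows the brown plug aligned with the closing axis, hexagon at (282,232), centred between the fingers. Descend and grip.

Request:
{"op": "step_arm", "data": {
  "commands": [
    [0,0,0.03,0,0,0,0.05],
    [0,0,0.025,0,0,0,0.05],
    [0,0,0.015,0,0,0,0.05],
    [0,0,0,0,0,0,0.015],
    [0,0,0,0,0,0,0.01]
  ],
  "force": 40
}}

```text
t: 3.75
tcp_pos: [415.3, -285.3, 176.4]
orientation: [0.0, 0.919, -0.395, 0.001]
wrist_force: [-0.2, -0.2, -0.9]
opening: 21.2
gripper_force: 40.1
```

Request:
{"op": "step_arm", "data": {
  "commands": [
    [0,0,0,0,0,0,0.01],
    [0,0,0,0,0,0,0.01],
    [0,0,-0.02,0,0,0,0.01],
    [0,0,-0.04,0,0,0,0.01],
    [0,0,-0.04,0,0,0,0.01]
  ]
}}

```text
t: 4.38
tcp_pos: [414.9, -285.0, 276.8]
orientation: [-0.0, 0.919, -0.395, -0.0]
wrist_force: [0.5, -0.6, -1.1]
opening: 21.1
gripper_force: 40.1
```

```bash
cat > tr.py <<'E'
import numpy as np
def tray(c,yaw,x,y):
    a=np.radians(yaw);return np.round([c[0]+x*np.cos(a)-y*np.sin(a),c[1]+x*np.sin(a)+y*np.cos(a)],1)
RED=(637,4);BLU=(605.5,-259);YEL=(612,275)
E
python3 - <<'E'
from h import *; from tr import *
print(tray(RED,-12,0,-24),tray(RED,-12,0,24))
go(*tray(RED,-12,0,-24),270,-12)
E
```

```text
[632.  -19.5] [642.   27.5]
t 4.38 tcp [ 414.9 -285.   276.8] yaw -46.5 tilt [-0.  0.] shift [ -43.4 -340.2    6.9] rz -0.603 open 21.1 gf 40.1 F [ 0.5 -0.6 -1.1] j7 -1.49
```

Request:
{"op": "step_arm", "data": {
  "commands": [
    [-0.0062,-0.0486,0,0,0,0,0.01],
    [-0.0062,-0.0486,0,0,0,0,0.01],
    [-0.0062,-0.0486,0,0,0,0,0.01],
    [-0.0062,-0.0486,0,0,0,0,0.01],
    [-0.0062,-0.0486,0,0,0,0,0.01]
  ]
}}

```text
t: 5.0
tcp_pos: [570.9, -93.9, 276.0]
orientation: [0.0, 0.919, -0.395, 0.0]
wrist_force: [0.5, -0.7, -1.2]
opening: 21.0
gripper_force: 40.2
```

Request:
{"op": "step_arm", "data": {
  "commands": [
    [-0.0062,-0.0486,0,0,0,0,0.01],
    [-0.0062,-0.0486,0,0,0,0,0.01],
    [0,0,0,0,0,-0.151,0.01],
    [0,0,0,0,0,-0.151,0.01],
    [0,0,0,0,0,-0.151,0.01]
  ]
}}

```text
t: 5.62
tcp_pos: [631.9, -19.3, 275.7]
orientation: [0.0, 0.984, -0.176, -0.0]
wrist_force: [0.6, 0.2, -1.1]
opening: 20.7
gripper_force: 40.2
```

Request:
{"op": "step_arm", "data": {
  "commands": [
    [0,0,0.02,0,0,-0.151,0.01],
    [0,0,0.02,0,0,0,0.01],
    [0,0,0,0,0,0,0.01]
  ]
}}

```text
t: 6.0
tcp_pos: [631.1, -19.4, 233.8]
orientation: [0.0, 0.994, -0.105, -0.002]
wrist_force: [-0.8, -0.6, -0.9]
opening: 20.8
gripper_force: 40.2
```

Run:
```python
from h import *; from tr import *
go(*tray(RED,-12,0,-24),180,-12); cap('wrist','w2.png')
```

```text
t 6.0 tcp [631.1 -19.4 233.8] yaw -12.1 tilt [-0.004  0.   ] shift [ 1.1 -0.2 53.8] rz -0.001 open 20.8 gf 40.2 F [-0.8 -0.6 -0.9] j7 -1.57
```

View pics/w2.png

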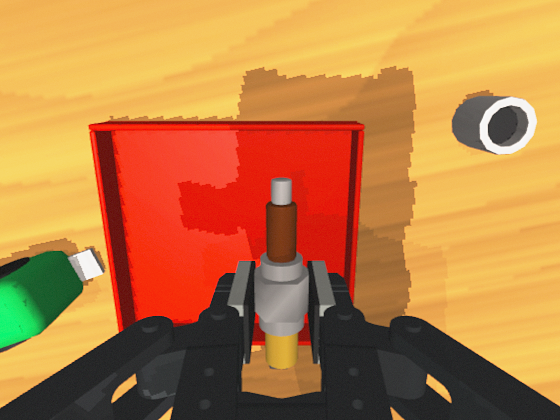

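The plug is square to the red tray, right of its middle at (283,290), with the right wall clear at x≈360. Lower and release.

Request:
{"op": "step_arm", "data": {
  "commands": [
    [0.001,0,0.03,0,0,0,0.01],
    [0,0,0.015,0,0,0,0.01],
    [0,0,0.0065,0,0,0,0.01],
    [0,0,0.002,0,0,0,0.01],
    [0,0,0,0,0,0,0.01]
  ]
}}

```text
t: 6.68
tcp_pos: [633.4, -19.8, 182.8]
orientation: [0.0, 0.995, -0.104, 0.001]
wrist_force: [0.5, -0.1, -1.3]
opening: 20.9
gripper_force: 40.2
```

Request:
{"op": "step_arm", "data": {
  "commands": [
    [0,0,0,0,0,0,0.032],
    [0,0,0,0,0,0,0.032],
    [0,0,-0.03,0,0,0,0.032],
    [0,0,-0.04,0,0,0,0.04],
    [0,0,-0.03,0,0,0,0.06]
  ]
}}

```text
t: 7.3
tcp_pos: [633.4, -19.9, 284.1]
orientation: [-0.0, 0.995, -0.104, 0.001]
wrist_force: [0.3, -0.2, 0.3]
opening: 56.8
gripper_force: 0.0
```

Run:
```python
from h import *; from w import wl
go(471,-130.6,245,-12); wl(632,-19.5,8)
```

```text
t 7.3 tcp [633.4 -19.9 284.1] yaw -11.9 tilt [ 0.002 -0.   ] shift [-136.   141.9   38.8] rz 0.001 open 56.8 gf 0.0 F [ 0.3 -0.2  0.3] j7 -1.58
4223 rect [630.5 -34. ] [ 58.6 119.7] axis 174.5 top [638.  -31.1  23.2]
```

Request:
{"op": "step_arm", "data": {
  "commands": [
    [-0.034,0.0355,0,0,0,0,0.07],
    [-0.034,0.0355,0,0,0,0,0.07],
    [-0.034,0.0355,0,0,0,0,0.07],
    [-0.034,0.0355,0,0,0,0,0.07],
    [0,0,0.015,0,0,-0.148,0.07]
  ]
}}

```text
t: 7.98
tcp_pos: [467.5, -133.5, 268.1]
orientation: [0.001, 1.0, -0.031, -0.001]
wrist_force: [0.7, -1.2, 0.2]
opening: 70.1
gripper_force: 0.0
```

Request:
{"op": "step_arm", "data": {
  "commands": [
    [0,0,0.015,0,0,-0.148,0.07],
    [0,0,0,0,0,0,0.07]
  ]
}}

```text
t: 8.22
tcp_pos: [470.4, -130.8, 251.7]
orientation: [-0.0, 0.999, 0.043, -0.001]
wrist_force: [0.2, 0.3, 0.9]
opening: 70.2
gripper_force: 0.0
```

Run:
```python
from h import *; from w import wl
go(471,-130.6,175,5); wl(471,-130.6,6,45,'w3.png')
```

```text
t 8.22 tcp [ 470.4 -130.8  251.7] yaw 4.9 tilt [-0.001  0.001] shift [ 0.7 -0.1 76.7] rz -0.001 open 70.2 gf 0.0 F [0.2 0.3 0.9] j7 -1.18
4251 rect [ 471.7 -129.7] [46.5 46. ] axis -173.4 top [ 472.3 -129.7   13.8]
```

View pics/w3.png

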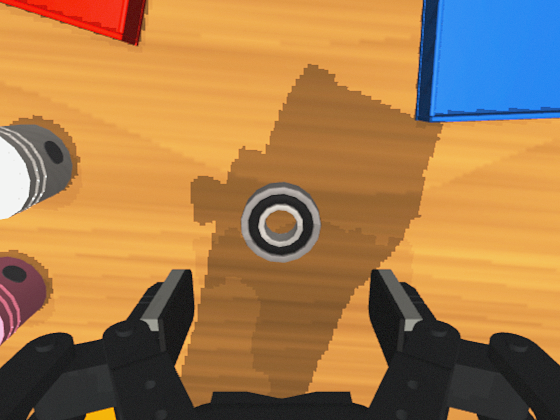

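The black bearing at (281,222) is centred between the fingers.

Request:
{"op": "step_arm", "data": {
  "commands": [
    [0.001,-0.0005,0.035,0,0,0,0.065],
    [0,0,0.027,0,0,0,0.065],
    [0,0,0.015,0,0,0,0.065],
    [0,0,0,0,0,0,0.04],
    [0,0,0,0,0,0,0.04]
  ]
}}

```text
t: 8.9
tcp_pos: [471.9, -130.1, 176.0]
orientation: [0.0, 0.999, 0.044, 0.001]
wrist_force: [0.5, 1.2, -0.7]
opening: 45.2
gripper_force: 40.9
```

Request:
{"op": "step_arm", "data": {
  "commands": [
    [0,0,0,0,0,0,0.035],
    [0,0,0,0,0,0,0.035],
    [0,0,-0.02,0,0,0,0.035],
    [0,0,-0.04,0,0,0,0.035],
    [0,0,-0.03,0,0,0,0.035]
  ]
}}

```text
t: 9.52
tcp_pos: [471.6, -130.1, 266.7]
orientation: [0.0, 0.999, 0.044, 0.0]
wrist_force: [0.2, -0.1, -0.7]
opening: 45.0
gripper_force: 41.2
```

Run:
```python
from h import *; from tr import *
t=tray(BLU,5,27,0);print(t,tray(BLU,5,-27,0));go(*t,180,5)
```

```text
[ 632.4 -256.6] [ 578.6 -261.4]
t 9.53 tcp [ 471.6 -130.1  266.7] yaw 5.0 tilt [ 0.001 -0.   ] shift [149.1 140.1  86.8] rz 0.0 open 45.0 gf 41.2 F [ 0.2 -0.1 -0.7] j7 -1.18
```

Request:
{"op": "step_arm", "data": {
  "commands": [
    [0.0298,0.028,0,0,0,0,0.035],
    [0.0298,0.028,0,0,0,0,0.035],
    [0.0298,0.028,0,0,0,0,0.035],
    [0.0298,0.028,0,0,0,0,0.035],
    [0.0298,0.028,0,0,0,0,0.035]
  ]
}}

```text
t: 10.15
tcp_pos: [633.0, -257.1, 265.4]
orientation: [-0.0, 0.999, 0.044, -0.0]
wrist_force: [0.3, -0.5, -1.4]
opening: 44.9
gripper_force: 41.2
```

Request:
{"op": "step_arm", "data": {
  "commands": [
    [0,0,0.015,0,0,0,0.035],
    [0,0,0.02,0,0,0,0.035],
    [0,0,0,0,0,0,0.035]
  ]
}}

```text
t: 10.52
tcp_pos: [630.4, -254.8, 227.4]
orientation: [-0.002, 0.999, 0.044, -0.003]
wrist_force: [0.2, -0.8, -0.8]
opening: 45.3
gripper_force: 41.2
```

Run:
```python
from h import *; from tr import *
go(632.4,-256.6,179.5,5);cap('wrist','w4.png')
```

```text
t 10.53 tcp [ 630.4 -254.8  227.4] yaw 5.1 tilt [-0.007  0.003] shift [ 2.1  2.1 47.8] rz 0.001 open 45.3 gf 41.2 F [ 0.2 -0.8 -0.8] j7 -1.1
```

View pics/w4.png

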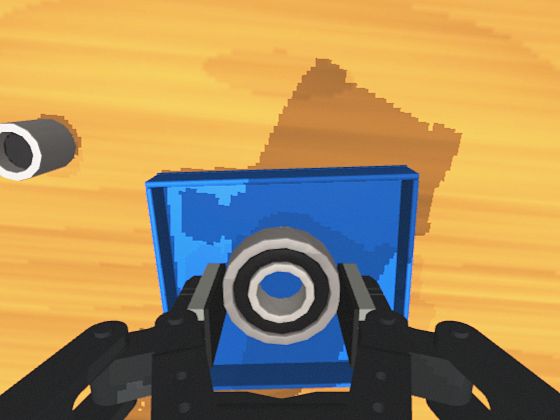

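The bearing is held level at (281,287), centred across the blue tray's far half. Lower and release.

Request:
{"op": "step_arm", "data": {
  "commands": [
    [0,0,0.025,0,0,0,0.035],
    [0,0,0.014,0,0,0,0.035],
    [0,0,0.006,0,0,0,0.035],
    [0,0,0.002,0,0,0,0.035],
    [0,0,0,0,0,0,0.035]
  ]
}}

```text
t: 11.2
tcp_pos: [632.6, -256.6, 183.7]
orientation: [0.0, 0.999, 0.044, 0.0]
wrist_force: [0.7, -0.5, -0.2]
opening: 45.3
gripper_force: 41.2
```

Run:
```python
from h import *
go(632.4,-256.6,179,5)
```

```text
t 11.2 tcp [ 632.6 -256.6  183.7] yaw 5.0 tilt [ 0.001 -0.   ] shift [-0.2  0.   4.7] rz 0.001 open 45.3 gf 41.2 F [ 0.7 -0.5 -0.2] j7 -1.09
```

Go down the last 4 mm, release, rise, then head for the piston.

Request:
{"op": "step_arm", "data": {
  "commands": [
    [0,0,0.004,0,0,0,0.035],
    [0,0,0,0,0,0,0.035],
    [0,0,0,0,0,0,0.06],
    [0,0,0,0,0,0,0.06],
    [0,0,-0.03,0,0,0,0.06]
  ]
}}

```text
t: 11.82
tcp_pos: [631.3, -255.9, 207.4]
orientation: [-0.001, 0.999, 0.044, -0.002]
wrist_force: [0.7, -0.3, 0.5]
opening: 59.7
gripper_force: 0.0
```

Request:
{"op": "step_arm", "data": {
  "commands": [
    [0,0,-0.04,0,0,0,0.07],
    [0,0,-0.03,0,0,0,0.075],
    [0,0,0,0,0,0,0.075]
  ]
}}

```text
t: 12.2
tcp_pos: [633.4, -257.0, 282.4]
orientation: [0.001, 0.999, 0.044, 0.003]
wrist_force: [-0.6, -0.3, 0.5]
opening: 75.3
gripper_force: 0.0
```

Run:
```python
from h import *; from w import wl
go(493.8,16.3,250,5); wl(632.4,-256.6,8,30)
```

```text
t 12.2 tcp [ 633.4 -257.   282.4] yaw 5.0 tilt [ 0.006 -0.002] shift [-115.3 -284.6   30.9] rz 0.0 open 75.3 gf 0.0 F [-0.6 -0.3  0.5] j7 -1.1
3388 rect [ 632.4 -256. ] [46.1 45.9] axis -171.8 top [ 633.  -255.8   16.7]
```

Request:
{"op": "step_arm", "data": {
  "commands": [
    [-0.0192,-0.0474,0,0,0,0,0.075],
    [-0.0192,-0.0474,0,0,0,0,0.075],
    [-0.0192,-0.0474,0,0,0,0,0.075],
    [-0.0192,-0.0474,0,0,0,0,0.075],
    [-0.0192,-0.0474,0,0,0,0,0.075]
  ]
}}

```text
t: 12.88
tcp_pos: [514.6, -27.3, 278.2]
orientation: [-0.0, 0.999, 0.044, -0.001]
wrist_force: [1.2, 1.1, 0.3]
opening: 74.8
gripper_force: 0.0
```

Request:
{"op": "step_arm", "data": {
  "commands": [
    [-0.0192,-0.0474,0,0,0,0,0.075],
    [0,0,0,0,0,0,0.075],
    [0,0,0,0,0,0,0.075]
  ]
}}

```text
t: 13.25
tcp_pos: [492.8, 16.4, 278.7]
orientation: [0.0, 0.999, 0.044, -0.0]
wrist_force: [0.6, 0.3, 1.0]
opening: 75.2
gripper_force: 0.0
```

Run:
```python
from h import *; from w import wl
go(493.8,16.3,179,5); wl(493.8,16.3,38,40)
```

```text
t 13.25 tcp [492.8  16.4 278.7] yaw 5.0 tilt [-0.001 -0.001] shift [ 1.1  0.1 99.6] rz 0.0 open 75.2 gf 0.0 F [0.6 0.3 1. ] j7 -1.42
4575 rect [494.  17.] [44.8 45.2] axis 178.9 top [494.9  17.2  42.6]
```

Request:
{"op": "step_arm", "data": {
  "commands": [
    [0.001,-0.001,0.045,0,0,0,0.07],
    [0,0,0.03,0,0,0,0.07],
    [0,0,0.02,0,0,0,0.07],
    [0,0,0.004,0,0,0,0.07],
    [0,0,0,0,0,0,0.035]
  ]
}}

```text
t: 13.92
tcp_pos: [493.9, 16.9, 180.3]
orientation: [0.0, 0.999, 0.043, 0.0]
wrist_force: [-0.0, -0.1, -0.6]
opening: 53.0
gripper_force: 0.0
```

Request:
{"op": "step_arm", "data": {
  "commands": [
    [0,0,0,0,0,0,0.035],
    [0,0,0,0,0,0,0.035],
    [0,0,0,0,0,0,0.035]
  ]
}}

```text
t: 14.3
tcp_pos: [493.9, 17.7, 180.9]
orientation: [0.0, 0.999, 0.044, 0.001]
wrist_force: [-0.8, -0.8, 6.0]
opening: 44.0
gripper_force: 40.9
```

Request:
{"op": "step_arm", "data": {
  "commands": [
    [0,0,-0.02,0,0,0,0.035],
    [0,0,-0.04,0,0,0,0.035],
    [0,0,-0.045,0,0,0,0.035],
    [0,0,0,0,0,0,0.035]
  ]
}}

```text
t: 14.8
tcp_pos: [494.4, 18.0, 287.8]
orientation: [-0.0, 0.999, 0.044, 0.003]
wrist_force: [0.2, -0.2, -1.8]
opening: 43.9
gripper_force: 41.2
```

Run:
```python
from h import *
go(612,275,183,5)
```

```text
t 14.8 tcp [494.4  18.  287.8] yaw 5.0 tilt [0.006 0.   ] shift [ 139.1 -245.7  105.6] rz 0.001 open 43.9 gf 41.2 F [ 0.2 -0.2 -1.8] j7 -1.42
```

Request:
{"op": "step_arm", "data": {
  "commands": [
    [0.0232,-0.041,0,0,0,0,0.035],
    [0.0232,-0.041,0,0,0,0,0.035],
    [0.0232,-0.041,0,0,0,0,0.035],
    [0.0232,-0.041,0,0,0,0,0.035],
    [0.0232,-0.041,0,0,0,0,0.035]
  ]
}}

```text
t: 15.42
tcp_pos: [590.9, 233.8, 283.6]
orientation: [0.0, 0.999, 0.044, -0.001]
wrist_force: [-0.1, -0.9, -1.2]
opening: 44.2
gripper_force: 41.3
```

Request:
{"op": "step_arm", "data": {
  "commands": [
    [0.0232,-0.041,0,0,0,0,0.035],
    [0,0,0.02,0,0,0,0.035],
    [0,0,0.02,0,0,0,0.035],
    [0,0,0,0,0,0,0.035]
  ]
}}

```text
t: 15.92
tcp_pos: [609.2, 272.9, 242.0]
orientation: [0.002, 0.999, 0.043, -0.003]
wrist_force: [0.1, 0.6, -1.9]
opening: 44.5
gripper_force: 41.4
```

Run:
```python
from h import *
go(612,275,184,5);cap('wrist','w5.png')
```

```text
t 15.93 tcp [609.2 272.9 242. ] yaw 4.9 tilt [-0.006 -0.004] shift [ 3.3 -2.  58. ] rz -0.001 open 44.5 gf 41.4 F [ 0.1  0.6 -1.9] j7 -1.75
```

View pics/w5.png

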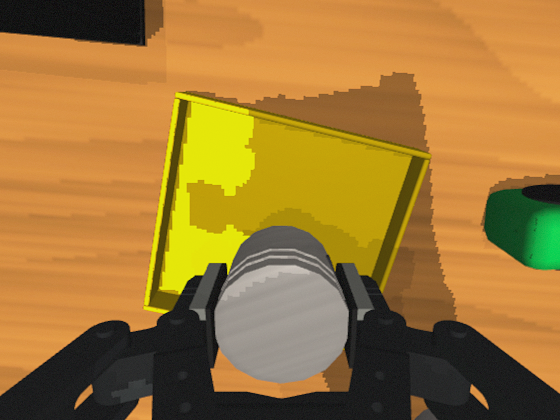

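The piston is upright in the grip at (282,310), above the yellow tray with the tape measure well to the right. Lower.

Request:
{"op": "step_arm", "data": {
  "commands": [
    [0,0,0.03,0,0,0,0.035],
    [0,0,0.016,0,0,0,0.035],
    [0,0,0.008,0,0,0,0.035],
    [0,0,0,0,0,0,0.035],
    [0,0,0,0,0,0,0.035]
  ]
}}

```text
t: 16.6
tcp_pos: [611.1, 275.2, 192.1]
orientation: [-0.0, 0.999, 0.044, 0.001]
wrist_force: [-0.3, -0.8, -2.1]
opening: 44.2
gripper_force: 41.4
```

Run:
```python
from h import *
go(612,275,184,5)
```

```text
t 16.6 tcp [611.1 275.2 192.1] yaw 5.0 tilt [0.002 0.   ] shift [0.8 0.3 8.1] rz 0.0 open 44.2 gf 41.4 F [-0.3 -0.8 -2.1] j7 -1.74
```

Request:
{"op": "step_arm", "data": {
  "commands": [
    [0,0,0.004,0,0,0,0.035],
    [0,0,0.0035,0,0,0,0.035],
    [0,0,0,0,0,0,0.035],
    [0,0,0,0,0,0,0.035]
  ]
}}

```text
t: 17.1
tcp_pos: [610.7, 275.2, 184.0]
orientation: [-0.0, 0.999, 0.044, 0.0]
wrist_force: [-1.6, 0.2, 1.9]
opening: 43.9
gripper_force: 41.4
```

Request:
{"op": "step_arm", "data": {
  "commands": [
    [0,0,0,0,0,0,0.065],
    [0,0,0,0,0,0,0.065],
    [0,0,0,0,0,0,0.065],
    [0,0,-0.03,0,0,0,0.065],
    [0,0,-0.04,0,0,0,0.065]
  ]
}}

```text
t: 17.73
tcp_pos: [610.1, 275.0, 253.3]
orientation: [0.001, 0.999, 0.044, -0.001]
wrist_force: [0.8, 0.3, 0.5]
opening: 64.7
gripper_force: 0.0
```

Request:
{"op": "step_arm", "data": {
  "commands": [
    [0,0,-0.035,0,0,0,0.06],
    [0,0,0,0,0,0,0.06]
  ]
}}

```text
t: 17.98
tcp_pos: [611.9, 275.4, 291.9]
orientation: [-0.001, 0.999, 0.044, 0.003]
wrist_force: [-0.9, -0.1, -0.4]
opening: 60.2
gripper_force: 0.0
```

Run:
```python
from h import *; from w import wl
go(415,285,250,53); wl(612,275,38,40)
```

```text
t 17.98 tcp [611.9 275.4 291.9] yaw 5.0 tilt [0.006 0.002] shift [-195.6  -26.7   40.8] rz -0.837 open 60.2 gf 0.0 F [-0.9 -0.1 -0.4] j7 -1.76
4202 rect [610.6 275.5] [45.4 44.6] axis -172.4 top [611.5 275.6  45.7]
```

Request:
{"op": "step_arm", "data": {
  "commands": [
    [-0.0489,-0.0067,0,0,0,0,0.06],
    [-0.0489,-0.0067,0,0,0,0,0.06],
    [-0.0489,-0.0067,0,0,0,0,0.06],
    [-0.0489,-0.0067,0,0,0,0,0.06],
    [0,0,0.008,0,0,-0.1674,0.06]
  ]
}}

```text
t: 18.65
tcp_pos: [408.7, 285.0, 279.7]
orientation: [0.001, 0.991, 0.132, -0.004]
wrist_force: [0.8, -0.8, 0.6]
opening: 60.3
gripper_force: 0.0
```

Request:
{"op": "step_arm", "data": {
  "commands": [
    [0,0,0.008,0,0,-0.1674,0.06],
    [0,0,0.008,0,0,-0.1674,0.06],
    [0,0,0.008,0,0,-0.1674,0.06],
    [0,0,0.008,0,0,-0.1674,0.06],
    [0,0,0,0,0,0,0.06]
  ]
}}

```text
t: 19.27
tcp_pos: [412.9, 284.2, 247.4]
orientation: [0.0, 0.895, 0.445, -0.002]
wrist_force: [-0.9, 0.1, 0.2]
opening: 59.7
gripper_force: 0.0
```

Run:
```python
from h import *; from w import wl
go(415,285,176,53); wl(415,285,save='w6.png')
```

```text
t 19.27 tcp [412.9 284.2 247.4] yaw 52.9 tilt [-0.003 -0.002] shift [ 2.1  1.3 71.4] rz -0.002 open 59.7 gf 0.0 F [-0.9  0.1  0.2] j7 -1.37
3615 rect [417.2 289.2] [82.  24.2] axis 53.1 top [414.4 285.2  20.7]
```

Request:
{"op": "step_arm", "data": {
  "commands": [
    [0.002,0.0005,0.03,0,0,0,0.05],
    [0,0,0.026,0,0,0,0.05],
    [0,0,0.0155,0,0,0,0.05],
    [0,0,0,0,0,0,0.03],
    [0,0,0,0,0,0,0.01]
  ]
}}

```text
t: 19.95
tcp_pos: [415.2, 286.0, 177.8]
orientation: [0.0, 0.895, 0.446, 0.0]
wrist_force: [-0.1, -0.5, -0.7]
opening: 21.4
gripper_force: 40.3
```

Request:
{"op": "step_arm", "data": {
  "commands": [
    [0,0,0,0,0,0,0.01],
    [0,0,0,0,0,0,0.01],
    [0,0,-0.02,0,0,0,0.01],
    [0,0,-0.04,0,0,0,0.01],
    [0,0,-0.04,0,0,0,0.01]
  ]
}}

```text
t: 20.58
tcp_pos: [414.9, 285.8, 278.3]
orientation: [0.0, 0.895, 0.446, -0.0]
wrist_force: [-0.1, 0.5, -1.1]
opening: 21.0
gripper_force: 40.3
```

Request:
{"op": "step_arm", "data": {
  "commands": [
    [0,0,0,0,0,0,0.01]
  ]
}}

```text
t: 20.7
tcp_pos: [415.8, 286.4, 279.9]
orientation: [-0.001, 0.895, 0.446, 0.003]
wrist_force: [0.2, -0.4, -1.6]
opening: 20.9
gripper_force: 40.3
```

Run:
```python
from h import *
go(642,27.5,270,-12)
```

```text
t 20.7 tcp [415.8 286.4 279.9] yaw 53.0 tilt [0.005 0.004] shift [-70.5 336.5  10. ] rz 1.134 open 20.9 gf 40.3 F [ 0.2 -0.4 -1.6] j7 -1.36
```

Request:
{"op": "step_arm", "data": {
  "commands": [
    [-0.0101,0.0481,0,0,0,0,0.01],
    [-0.0101,0.0481,0,0,0,0,0.01],
    [-0.0101,0.0481,0,0,0,0,0.01],
    [-0.0101,0.0481,0,0,0,0,0.01],
    [-0.0101,0.0481,0,0,0,0,0.01]
  ]
}}

```text
t: 21.32
tcp_pos: [577.2, 99.5, 276.2]
orientation: [-0.0, 0.895, 0.446, -0.001]
wrist_force: [1.2, 0.9, -0.9]
opening: 21.0
gripper_force: 40.3
```

Request:
{"op": "step_arm", "data": {
  "commands": [
    [-0.0101,0.0481,0,0,0,0,0.01],
    [-0.0101,0.0481,0,0,0,0,0.01],
    [0,0,0,0,0,0.162,0.01],
    [0,0,0,0,0,0.162,0.01],
    [0,0,0,0,0,0.162,0.01]
  ]
}}

```text
t: 21.95
tcp_pos: [640.8, 26.7, 275.8]
orientation: [-0.0, 0.977, 0.215, -0.001]
wrist_force: [-0.0, 0.7, -0.8]
opening: 21.0
gripper_force: 40.3
```

Request:
{"op": "step_arm", "data": {
  "commands": [
    [0,0,0,0,0,0.162,0.01],
    [0,0,0,0,0,0.162,0.01],
    [0,0,0,0,0,0.162,0.01],
    [0,0,0.02,0,0,0.162,0.01],
    [0,0,0,0,0,0,0.01]
  ]
}}

```text
t: 22.58
tcp_pos: [640.1, 27.2, 254.8]
orientation: [0.001, 0.995, -0.103, -0.003]
wrist_force: [0.8, -0.2, -1.4]
opening: 21.0
gripper_force: 40.3
```

Run:
```python
from h import *
go(642,27.5,180.5,-12);cap('wrist','w7.png')
```

```text
t 22.57 tcp [640.1  27.2 254.8] yaw -11.9 tilt [-0.005 -0.001] shift [ 2.2 -0.9 74.3] rz 0.002 open 21.0 gf 40.3 F [ 0.8 -0.2 -1.4] j7 -1.68
```

View pics/w7.png

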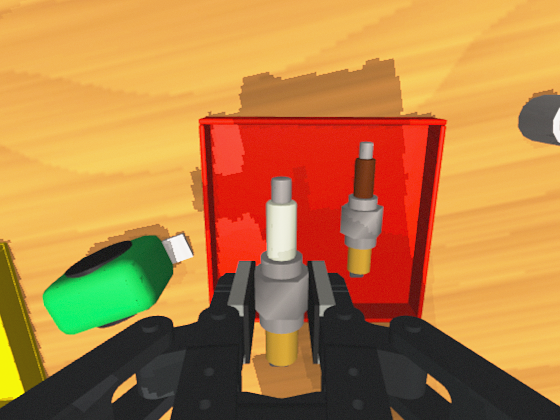

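The brown plug lies flat in the red tray at (361,215). The white plug hangs square to the tray's left half at (282,290), and the tape tab at (180,248) is clear. Lower.

Request:
{"op": "step_arm", "data": {
  "commands": [
    [0.0005,0,0.035,0,0,0,0.01],
    [0,0,0.025,0,0,0,0.01],
    [0,0,0.01,0,0,0,0.01],
    [0,0,0.002,0,0,0,0.01],
    [0,0,0,0,0,0,0.01]
  ]
}}

```text
t: 23.25
tcp_pos: [642.3, 26.6, 186.1]
orientation: [-0.0, 0.995, -0.104, 0.001]
wrist_force: [-0.4, -0.8, -0.5]
opening: 20.9
gripper_force: 40.3
```

Run:
```python
from h import *
go(642,27.5,180.5,-12)
```

```text
t 23.25 tcp [642.3  26.6 186.1] yaw -12.0 tilt [0.002 0.   ] shift [-0.5 -0.8  5.6] rz 0.001 open 20.9 gf 40.3 F [-0.4 -0.8 -0.5] j7 -1.67
```

Request:
{"op": "step_arm", "data": {
  "commands": [
    [0,0,0.003,0,0,0,0.01],
    [0,0,0.002,0,0,0,0.01],
    [0,0,0,0,0,0,0.01],
    [0,0,0,0,0,0,0.032],
    [0,0,0,0,0,0,0.032]
  ]
}}

```text
t: 23.88
tcp_pos: [641.8, 26.7, 180.1]
orientation: [0.0, 0.995, -0.104, -0.0]
wrist_force: [-0.6, -0.5, -0.5]
opening: 31.6
gripper_force: 0.0
```

Request:
{"op": "step_arm", "data": {
  "commands": [
    [0,0,-0.03,0,0,0,0.032],
    [0,0,-0.04,0,0,0,0.05],
    [0,0,-0.03,0,0,0,0.07],
    [0,0,0,0,0,0,0.07]
  ]
}}

```text
t: 24.38
tcp_pos: [642.9, 26.6, 282.8]
orientation: [-0.0, 0.995, -0.104, 0.003]
wrist_force: [0.4, -0.2, -0.5]
opening: 69.7
gripper_force: 0.0
```

Run:
```python
from h import *
go(464,143,250,5)
```

```text
t 24.38 tcp [642.9  26.6 282.8] yaw -12.0 tilt [0.005 0.   ] shift [-199.3  -76.7   31.8] rz -0.297 open 69.7 gf 0.0 F [ 0.4 -0.2 -0.5] j7 -1.69
```

Norm is 214 mm, so 5 rows, then turn.

Request:
{"op": "step_arm", "data": {
  "commands": [
    [-0.0399,-0.0153,0,0,0,0,0.07],
    [-0.0399,-0.0153,0,0,0,0,0.07],
    [-0.0399,-0.0153,0,0,0,0,0.07],
    [-0.0399,-0.0153,0,0,0,0,0.07],
    [-0.0399,-0.0153,0,0,0,0,0.07]
  ]
}}

```text
t: 25.0
tcp_pos: [461.1, 143.6, 279.4]
orientation: [0.0, 0.995, -0.104, -0.001]
wrist_force: [0.1, 0.8, 0.1]
opening: 70.0
gripper_force: 0.0
```

Request:
{"op": "step_arm", "data": {
  "commands": [
    [0,0,0.015,0,0,-0.1485,0.07],
    [0,0,0.015,0,0,-0.1485,0.07],
    [0,0,0,0,0,0,0.07],
    [0,0,0,0,0,0,0.07]
  ]
}}

```text
t: 25.5
tcp_pos: [462.6, 142.8, 250.1]
orientation: [0.0, 0.999, 0.042, -0.0]
wrist_force: [0.0, 0.1, 0.7]
opening: 69.9
gripper_force: 0.0
```

Run:
```python
from h import *; from w import wl
go(464,143,176,5); wl(464,143,6,45)
```

```text
t 25.5 tcp [462.6 142.8 250.1] yaw 4.9 tilt [-0. -0.] shift [ 1.5 -0.1 74.1] rz -0.002 open 69.9 gf 0.0 F [0.  0.1 0.7] j7 -1.67
4344 rect [464.2 144.9] [46.1 46.5] axis -176.8 top [464.9 145.   13.7]
```

Request:
{"op": "step_arm", "data": {
  "commands": [
    [0.002,-0.002,0.035,0,0,0,0.065],
    [0,0,0.025,0,0,0,0.065],
    [0,0,0.0145,0,0,0,0.065],
    [0,0,0,0,0,0,0.065],
    [0,0,0,0,0,0,0.035]
  ]
}}

```text
t: 26.18
tcp_pos: [464.7, 145.1, 176.4]
orientation: [-0.0, 0.999, 0.044, 0.001]
wrist_force: [0.2, -0.2, -0.1]
opening: 47.9
gripper_force: 0.0
```

Request:
{"op": "step_arm", "data": {
  "commands": [
    [0,0,0,0,0,0,0.035],
    [0,0,0,0,0,0,0.035],
    [0,0,0,0,0,0,0.035],
    [0,0,-0.02,0,0,0,0.035],
    [0,0,-0.04,0,0,0,0.035]
  ]
}}

```text
t: 26.8
tcp_pos: [464.1, 145.1, 235.8]
orientation: [0.0, 0.999, 0.044, -0.001]
wrist_force: [1.0, 0.9, -0.9]
opening: 45.1
gripper_force: 41.1
```

Request:
{"op": "step_arm", "data": {
  "commands": [
    [0,0,-0.04,0,0,0,0.035],
    [0,0,0,0,0,0,0.035]
  ]
}}

```text
t: 27.05
tcp_pos: [465.2, 145.4, 278.4]
orientation: [-0.001, 0.999, 0.044, 0.003]
wrist_force: [-0.5, 0.2, -1.7]
opening: 44.9
gripper_force: 41.2
```

Run:
```python
from h import *
go(578.5,-260.8,270,5)
```

```text
t 27.05 tcp [465.2 145.4 278.4] yaw 5.0 tilt [0.006 0.002] shift [ 77.2 414.5   8.3] rz 0.0 open 44.9 gf 41.2 F [-0.5  0.2 -1.7] j7 -1.67
```

Request:
{"op": "step_arm", "data": {
  "commands": [
    [0.0086,0.0461,0,0,0,0,0.035],
    [0.0086,0.0461,0,0,0,0,0.035],
    [0.0086,0.0461,0,0,0,0,0.035],
    [0.0086,0.0461,0,0,0,0,0.035],
    [0.0086,0.0461,0,0,0,0,0.035]
  ]
}}

```text
t: 27.68
tcp_pos: [527.4, -82.1, 274.8]
orientation: [-0.0, 0.999, 0.044, -0.001]
wrist_force: [0.6, -0.1, -1.3]
opening: 45.0
gripper_force: 41.2
```

Request:
{"op": "step_arm", "data": {
  "commands": [
    [0.0086,0.0461,0,0,0,0,0.035],
    [0.0086,0.0461,0,0,0,0,0.035],
    [0.0086,0.0461,0,0,0,0,0.035],
    [0.0086,0.0461,0,0,0,0,0.035],
    [0,0,0.02,0,0,0,0.035]
  ]
}}

```text
t: 28.3
tcp_pos: [577.8, -267.1, 255.8]
orientation: [0.003, 0.999, 0.04, 0.002]
wrist_force: [-0.5, 0.4, -0.6]
opening: 45.1
gripper_force: 41.3
```

Request:
{"op": "step_arm", "data": {
  "commands": [
    [0,0,0.015,0,0,0,0.035],
    [0,0,0,0,0,0,0.035],
    [0,0,0,0,0,0,0.035]
  ]
}}

```text
t: 28.68
tcp_pos: [578.2, -260.1, 240.7]
orientation: [-0.0, 0.999, 0.045, -0.0]
wrist_force: [0.3, 0.7, -0.4]
opening: 45.1
gripper_force: 41.3
```

Run:
```python
from h import *
go(578.5,-260.8,179.5,5);cap('wrist','w8.png')
```

```text
t 28.68 tcp [ 578.2 -260.1  240.7] yaw 5.1 tilt [-0.     0.001] shift [ 0.3  0.8 61.2] rz 0.002 open 45.1 gf 41.3 F [ 0.3  0.7 -0.4] j7 -1.13
```

View pics/w8.png

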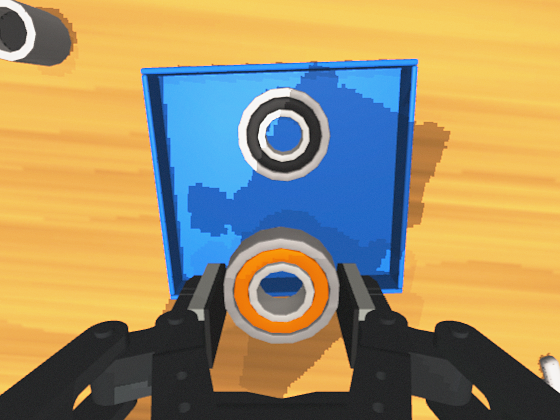

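The black bearing lies flat at (284,135) with about 7 mm to the far wall. The orange one is level at (281,292), lined up for the near half. Lower.

Request:
{"op": "step_arm", "data": {
  "commands": [
    [0.0005,0.0005,0.03,0,0,0,0.035],
    [0,0,0.02,0,0,0,0.035],
    [0,0,0.0075,0,0,0,0.035],
    [0,0,0,0,0,0,0.035],
    [0,0,0,0,0,0,0.035]
  ]
}}

```text
t: 29.35
tcp_pos: [578.8, -262.0, 184.0]
orientation: [0.0, 0.999, 0.044, 0.001]
wrist_force: [0.3, 0.4, 0.0]
opening: 44.8
gripper_force: 41.3
```

Run:
```python
from h import *
go(578.5,-260.8,179.5,5)
```

```text
t 29.35 tcp [ 578.8 -262.   184. ] yaw 5.0 tilt [ 0.001 -0.001] shift [-0.2 -1.3  4.5] rz 0.001 open 44.8 gf 41.3 F [0.3 0.4 0. ] j7 -1.13
```

Request:
{"op": "step_arm", "data": {
  "commands": [
    [0,0,0.004,0,0,0,0.035],
    [0,0,0,0,0,0,0.035],
    [0,0,0,0,0,0,0.035],
    [0,0,0,0,0,0,0.06],
    [0,0,0,0,0,0,0.06]
  ]
}}

```text
t: 29.98
tcp_pos: [578.2, -261.7, 178.9]
orientation: [-0.0, 0.999, 0.044, -0.0]
wrist_force: [0.3, 0.4, 0.3]
opening: 60.4
gripper_force: 0.0
```

Request:
{"op": "step_arm", "data": {
  "commands": [
    [0,0,-0.03,0,0,0,0.06],
    [0,0,-0.04,0,0,0,0.06],
    [0,0,-0.05,0,0,0,0.06],
    [-0.05,0,-0.02,0,0,0,0.06],
    [-0.05,0,-0.02,0,0,0,0.06]
  ]
}}

```text
t: 30.6
tcp_pos: [477.7, -270.5, 340.0]
orientation: [0.0, 0.999, 0.044, 0.0]
wrist_force: [0.1, -0.1, 0.6]
opening: 59.8
gripper_force: 0.0
```

Request:
{"op": "step_arm", "data": {
  "commands": [
    [-0.05,0,0,0,0,0,0.06],
    [0,0.05,0,0,0,0,0.06],
    [0,0.05,0,0,0,0,0.06],
    [0,0,0,0,0,0,0.06],
    [0,0,0,0,0,0,0.06]
  ]
}}

```text
t: 31.22
tcp_pos: [437.6, -374.1, 338.8]
orientation: [-0.001, 0.999, 0.044, -0.0]
wrist_force: [-0.6, 0.2, -0.1]
opening: 60.2
gripper_force: 0.0
```

Run:
```python
from h import *
s=manip.observe();print(s['t'],s['tcp_pos'],s['wrist_force'],s['opening'])
p=cap('top');im=p['img'][110:220,90:450]
cv2.imwrite('pics/end.png',cv2.cvtColor(cv2.resize(im,(792,242),interpolation=cv2.INTER_CUBIC),cv2.COLOR_RGB2BGR))
D=p['range_z'];v,u=np.nonzero(D>0);P=world(p,np.stack([u,v],1),D[v,u])
for n,c,r in [('wp',(642,27),9),('bp',(632,-19.5),9),('bb',(632.4,-256),22),('bo',(578.5,-261),22),('pis',(611,275.5),18)]:
    q=P[np.hypot(P[:,0]-c[0],P[:,1]-c[1])<r];q=q[q[:,2]>10]
    A=np.c_[q[:,:2]-c,np.ones(len(q))];f=np.linalg.lstsq(A,q[:,2],rcond=None)[0];print(n,len(q),'z',np.round(np.percentile(q[:,2],[5,50,95]),1),'slope',np.round(f[:2],3))
```

```text
31.225 [ 437.57372036 -374.05442645  338.80929504] [-0.56209868  0.17785733 -0.09464545] 60.1734523447716
wp 62 z [19.9 23.8 26. ] slope [-0.063 -0.112]
bp 66 z [19.5 23.7 26. ] slope [ 0.042 -0.119]
bb 317 z [13.4 16.5 19.4] slope [0.007 0.001]
bo 333 z [13.4 16.6 19.3] slope [-0.003  0.003]
pis 271 z [43.2 45.5 47.8] slope [-0.002  0.006]
```

View pics/end.png

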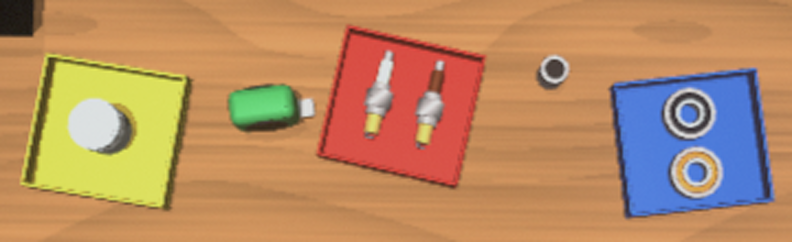

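The final view shows all five parts flat or upright at the right heights: piston (97,125), plugs (380,95) and (430,105), bearings (690,113) and (695,172). The tape and socket have not moved.

```bash
python3 -c "
from workcell import ticket; print(ticket.finish_job())"
```

```text
the job is handed in; nothing more can be done
None
```

I handed the job in at about 31 s: both plugs lie flat in the red tray, both bearings flat in the blue, and the aluminium piston stands crown up in the yellow. I did not touch the socket, tape measure or look-alike pistons; the hand-in returned no verdict.

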